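# Turn the test cassette round and hold the filter knob at its third click

### The arm

A 7-joint arm with a two-finger parallel gripper is mounted at the origin on a cart in front of the work surface, level with it; the furniture and walls round the work are solid. World frame = base frame: x ahead of the robot, y to its left, z up, the work surface at z = 0. Lengths are in m, angles in rad, forces in N, time in s.
With the tool pointing down it reaches from about 0.35 to 0.9 m from the base axis. Payload 8.1 kg.
Tool frame: the origin (TCP) lies midway between the tips of the shut fingers; the grasp point (between the pads) lies 19 mm behind it; z points along the fingers, y is the line along which they close (so a half turn about z gives the same grasp; the last joint's range is limited). The gripper opens to 92 mm and grips with 3 to 60 N. Pads are 19 mm wide; open, the fingers measure 130 mm over their backs; the gripper's body (75 mm by 190 mm) begins 47 mm behind the grasp point.
Start: joints at [1.081, 0.434, 0.025, 1.573, -0.012, 1.134, -0.075], TCP at [0.236, -0.579, 0.227] pointing down, gripper open.
Joint ranges: [-2.62, 2.62], [-0.44, 2.09], [-1.27, 1.32], [0.08, 2.57], [-1.32, 4.46], [0.12, 2], [-2.74, 2.74]. Speed limits (rad/s): [2.22, 2.22, 3.01, 3.01, 3.14, 3.14, 3.14].

### API

Orientations are given as a rotation vector (axis times angle).
In Python, from cell import arm gives the robot as it stands.
- The arm moves only by the tool send_rows, never from a script. Its argument "increments" is a list of rows, each a list of 3 entries, a list of its own where there are three numbers: the finger opening in cm, from 0 to 9.18, then the shift along the tool's x, y, z in cm, then the turn, a rotation vector about the tool's x, y, z in rad. A call has 1 to 5 rows; each row shifts and turns the commanded pose from where the row before left it, along the tool's axes as they then stand; what a row does not reach is not made up. A row lasts 1/10 s, in which the tool goes at most 50 mm and 8.59 degrees, less where a joint would pass 70% of its speed; a pose out of reach is approached as far as the arm can. A call is refused whole if a number of a shift passes 5 or a number of a turn 0.15, either way. A call with a gripper value outside its range is refused whole. The fingers move at their own pace and stop on an object; "force" is the grip in N (left out, the last holds). Time passes only in rows, so rows that do not move let the fingers close. It gives the time, the measured TCP pose, the force, the opening and the grip force at its end, in the units of the state.
- arm.observe(): the state, without advancing time (a new reading comes with each control period).
- arm.get_image(name): name is "side" or "top"; returns the picture (420x560x3 uint8, red, green, blue); there is no depth.
- arm.camera_params(name): a dict with "camera_matrix" (3x3 intrinsics, pixels), "R" (3x3) and "t" (3): a world point X has camera coordinates R X + t. Camera axes: x right, y down, z forward; pixel columns grow to the right and rows downward; lengths in m; the calibration is good to about 2 mm. A picture is of the moment at which its call begins. camera_params takes no time and is no camera call.
- arm.sign_off(): hands the job in; it is judged then, once.
The state is a dict: "clock": time; "joints": joint angles; "dq": joint speeds; "joint_efforts": joint torques, N m; "position": TCP position; "ee_rot": TCP orientation; "force": force on the tool from outside, world axes, zero at the start; "ft_torque": the same for the moment, N m; "width": opening from 0.0 (shut) to 1.0 (fully open); "gripper_force": force on a finger pad.
Only numpy, scipy, OpenCV 4.12 (cv2) and the standard library are available. Lean on these libraries where they do the work, as an engineer would, in place of code of your own. Each camera call takes 0.05 s, during which the arm holds its last target. There are 200 camera calls.

### The job

The first face of the two-sided test cassette standing in the bench reader has been read. Pull the cassette up out of its well, turn it round so that its other face (the one with two small windows) looks at the lens behind it, and push it upright and fully home in the well again. Then turn the filter knob clockwise from its rest, counting the clicks, to the third click and never on towards the fourth, and hold it there against its return spring: finish with the knob still gripped, and leave the other things on the table where they are.

Things in the scene. Friction and masses are not known exactly. Their poses are not given: they have to be found in the camera images.
- reader: the bench reader, fixed: white housing 146 (x) x 236 (y) mm, grey top panel 50 mm above the table; origin on the table under its centre; x points to its back, y to the left seen from the front. Left on the panel: the well block, 36 x 62 x 34 mm high, and behind it the lens turret; right: the dial collar, 82 mm across and 12 mm high, with the knob
- well (a point): centre of the mouth of the cassette well, at the top of the well block, 84 mm above the table; axes as the reader's (x towards the lens, y along the slot). The well is 13 x 37 mm and 31 mm deep, with a 4 mm chamfer round its mouth; the cassette has 1.5 mm of play on each side
- lens (a point): front of the lens, 40.5 mm behind the well's centre (+x of the reader) and 22 mm above the well's mouth, looking at the cassette; it sits in a turret of 32 x 58 mm whose front is 44 mm behind the well's centre and whose top is 120 mm above the table
- cassette: the flat white test cassette, loose, 10 (x) x 34 (y) x 70 (z) mm, about 30 g; origin at the centre of its lower end, z up along it. It starts standing in the well, lower 31 mm inside, face one to the lens (its x axis points away from the lens). Its narrow edges, 34 mm apart, are ribbed for the grip
- face_one (a point): point on the cassette's face with one tall window (face -x), 54 mm above its lower end: already read, faces the lens at the start
- face_two (a point): point on the cassette's other face (+x), with two small windows side by side over a round well, 54 mm above its lower end: it must look at the lens
- filter_knob (a joint): knob angle, rad: 0 at rest, growing clockwise seen from above, end stop 1.80. A sprung plunger clicks into notches every 0.4: first click 0.4, second 0.8, third 1.2, fourth 1.6 (a dot at rest and four ticks on the dial). The return spring beats the notches: let go, the knob runs back to 0, so it is turned in one grasp. Turning takes up to about 0.25 N m
- knob_grip (a point): point on the knob's vertical axis, 81.5 mm above the table. Pinch the grip bar across its 13 mm from above: it is 44 mm long, its top 12.5 mm above this point; its foot disc (47 mm across) tops out 13.5 mm below and the dial face lies 19 mm below this point. The point turns with the knob: its x axis lies along the bar towards the pointer line
- specimen_cup_0: the blue-lidded specimen cup further off on the table: a bystander; origin under its centre
- orange_cup: a specimen cup with an orange lid, 61 mm across, 66 mm high, standing at the reader's left side: a bystander; origin under its centre
- swab_box: the swab carton further off on the table: a bystander; origin under its centre
- tape_roll: the tape roll further off on the table: a bystander; origin under its centre
- pen: the marker pen further off on the table: a bystander; origin under its centre
- capped_syringe: the capped syringe further off on the table: a bystander; origin under its centre
- reagent_vial: a brown vial, 23 mm across, 46 mm high, standing at the reader's right side: a bystander; origin under its centre
- dropper_bottle: the white dropper bottle further off on the table: a bystander; origin under its centre

How it is judged:
On the way, in this order (a step that is already met when the one before it is completed fails the run):
1. the cassette is pulled up clear of its well (z of cassette in the frame of well above 0.002 m), for 0.1 s.
2. the cassette stands fully home in the well with its two-window face to the lens, the knob still at rest (x of face_two in the frame of well above 0 m and horizontal distance between cassette and well below 0.005 m and z of cassette in the frame of well below -0.027 m and angle between cassette's own z axis and vertical below 0.09 rad and value of joint filter_knob below 0.15 rad), for 0.2 s.
3. the knob is at the third click (value of joint filter_knob between 1.08 and 1.32 rad), for 0.3 s.
At the end, for the whole second after the job is handed in: the cassette stands upright and fully home in the well (lower end within 4 mm of the bottom, centred within 5 mm) with the two-window face to the lens; the knob is at rest within 0.12 rad of the third click (1.2 rad) and the fingers still hold it (more than 1 N), touching the cassette no more (all of step 3 and x of face_two in the frame of well above 0 m and horizontal distance between cassette and well below 0.005 m and z of cassette in the frame of well below -0.027 m and angle between cassette's own z axis and vertical below 0.09 rad and velocity of joint filter_knob between -0.2 and 0.2 rad/s and contact force between the fingers and filter_knob above 1 N and contact force between the fingers and cassette below 0.1 N); the arm keeps its last pose, push and grip.
It fails at once if the knob is turned past the third click towards the fourth (beyond 1.42 rad) (value of joint filter_knob above 1.42 rad).
It fails at once if a bystander (cup, carton, tape, pen, syringe, vial, bottle) is shifted by more than 30 mm (distance of any of specimen_cup_0, orange_cup, swab_box, tape_roll, pen, capped_syringe, reagent_vial, dropper_bottle from where it was at the start of the episode above 0.03 m).
It also fails if it takes over 67 s, if anything falls off the work surface, if the arm or the gripper's body presses on something with over 40 N, if the wrist force passes 120 N, or if a joint passes its speed limit or range.

## Working session

There is one attempt and no reset: what is moved stays moved. The work goes in short steps, Python scripts to look and compute and a tool call to move; the robot and the scene stay as the last step left them, time stands still between calls to the robot, and variables do not carry over. Pictures are saved under pics/ and viewed, at most 10 in all, crops included, and the job is handed in when it is done.

Besides the shell and the picture viewer there is one more tool, called after "Emit:" as a command line: name --argument value ..., lists and objects as JSON in quotes. send_rows: Moves the arm, as the interface text tells. Its arguments: {"type":"object","properties":{"increments":{"type":"array"},"force":{"type":"number"}},"required":["increments"]}

```bash
ls; mkdir -p pics
python3 - <<'E'
from cell import arm
import cv2
for n in("top","side"):
    cv2.imwrite(f"pics/{n}0.png",arm.get_image(n)[:,:,::-1]); p=arm.camera_params(n); print(n,p)
print(arm.observe())
E
```

```text
pics
top {'camera_matrix': array([[507.76179661,   0.        , 276.93278054],
       [  0.        , 507.76179661, 208.37042308],
       [  0.        ,   0.        ,   1.        ]]), 'R': array([[ 0.02530425, -0.99910712,  0.03383271],
       [-0.98386391, -0.03088594, -0.17623242],
       [ 0.17712002, -0.02882736, -0.98376699]]), 't': array([0.06556434, 0.58156766, 1.24145856])}
side {'camera_matrix': array([[540.91247347,   0.        , 287.05386312],
       [  0.        , 540.91247347, 220.29197558],
       [  0.        ,   0.        ,   1.        ]]), 'R': array([[ 0.85472948,  0.51885569,  0.01504271],
       [ 0.26835483, -0.41689263, -0.86843896],
       [-0.4443233 ,  0.74631716, -0.49556785]]), 't': array([-0.53589491, -0.03618161,  1.50964829])}
{'clock': 0.1, 'joints': array([ 1.08140273,  0.43513894,  0.02498796,  1.57398397, -0.01159557,
        1.13400891, -0.07510328]), 'dq': array([ 3.88058745e-04, -7.81419167e-04,  1.42538771e-03, -1.43293972e-03,
       -1.60401714e-03,  9.73493436e-05,  2.14211198e-03]), 'joint_efforts': array([ 2.57864209e-03, -6.69133472e+01,  9.88367200e-01, -3.15148222e+01,
       -6.03782851e-02,  3.73984419e-02,  6.63607852e-05]), 'position': array([ 0.2355356 , -0.57843361,  0.22604111]), 'ee_rot': array([-3.08173886e+00, -6.03408089e-01,  6.29541005e-04]), 'force': array([-0.41139414, -0.36819198, -0.32094531]), 'ft_torque': array([-0.02284072,  0.01791054,  0.0097499 ]), 'gripper_force': 0.0, 'width': 1.0027704736009637}
```

View pics/top0.png

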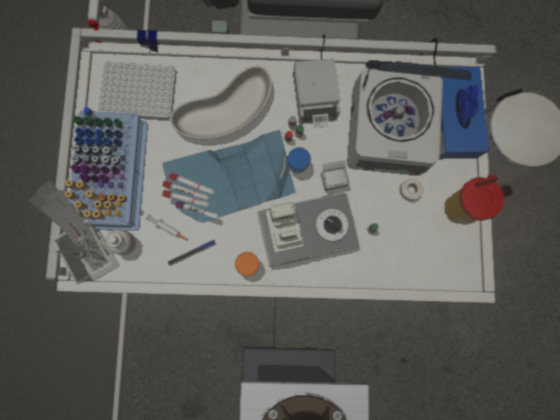

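View pics/side0.png

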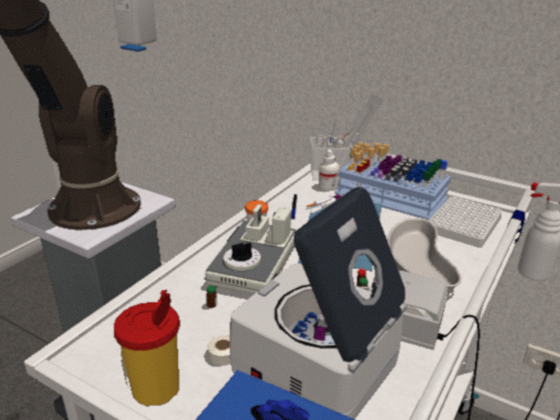

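Top view: the reader is around (310,230), its dial at about (333,225), the well and cassette at about (288,230), orange cup at (247,264), vial at (374,228). Side view: knob (241,252), cassette (256,215). I'll enlarge both.

Run:
```python
import cv2
a=cv2.imread("pics/top0.png")[185:275,250:370]; cv2.imwrite("pics/topc.png",cv2.convertScaleAbs(cv2.resize(a,None,fx=6,fy=6,interpolation=cv2.INTER_CUBIC),alpha=1.4))
a=cv2.imread("pics/side0.png")[190:300,195:310]; cv2.imwrite("pics/sidec.png",cv2.convertScaleAbs(cv2.resize(a,None,fx=5,fy=5,interpolation=cv2.INTER_CUBIC),alpha=1.3))
```

```text
(no output)
```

View pics/topc.png

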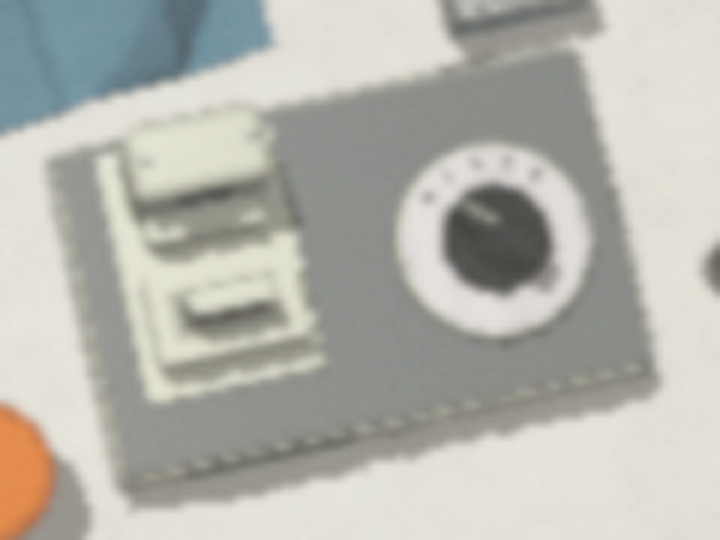

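View pics/sidec.png

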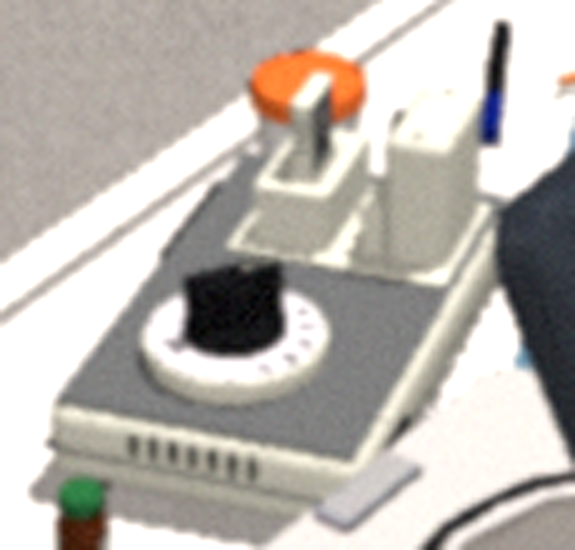

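Top crop: the panel corners are at (48,160), (575,50), (648,370) and (118,480). The collar centre is (495,240), the rest dot (428,198), and the cassette top runs from about (187,303) to (275,283). Side crop: the cassette top is near (317,83), the knob top near (235,270). Next I fit the reader pose.

```bash
cat > h.py <<'E'
import numpy as np
from cell import arm
P={n:arm.camera_params(n) for n in("top","side")}
def ray(n,u,v,z):
    p=P[n]; d=p["R"].T@np.linalg.solve(p["camera_matrix"],[u,v,1]); c=-p["R"].T@p["t"]
    return c+d*(z-c[2])/d[2]
def proj(n,X):
    p=P[n]; q=p["camera_matrix"]@(p["R"]@np.asarray(X)+p["t"]); return q[:2]/q[2]
T=lambda u,v,z: ray("top",250+(u+.5)/6-.5,185+(v+.5)/6-.5,z)
S=lambda u,v,z: ray("side",195+(u+.5)/5-.5,190+(v+.5)/5-.5,z)
E
python3 - <<'E'
from h import *
c=np.array([T(*q,.05) for q in[(48,160),(575,50),(648,370),(118,480)]]);print(c.round(4))
l=np.array([[73,118],[73,-118],[-73,-118],[-73,118]])/1e3
m=c[:,:2].mean(0); z=(c[:,:2]-m)@[1,1j]; w=l@[1,1j]; s=(z*w.conj()).sum()/(abs(w)**2).sum(); print("reader",m,"yaw",np.angle(s),"scale",abs(s), "res",abs(z-s*w))
R=lambda p:(((p[0]+1j*p[1])-(m@[1,1j]))/s*abs(s)).round(4)
print("collar",T(495,240,.062),R(T(495,240,.062)))
a,b=T(187,303,.123),T(275,283,.123);print("cass ends",a,b,(a+b)/2,R((a+b)/2),np.linalg.norm(a-b))
d=T(428,198,.062)-T(495,240,.062);print("dot dir",d,np.arctan2(d[1],d[0]))
a,b=T(465,195,.094),T(495,220,.094);print("pointer",a,b,np.arctan2(*(a-b)[1::-1]), "knob axis rough",T(497,238,.075))
for n,q,zz in[("cass",(317,83),.123),("collar",(236,345),.062),("knobtop",(235,270),.094)]: print("side",n,S(*q,zz),R(S(*q,zz)))
print("cup",T(0,470,.066), "vial",ray("top",374,228,.046))
o=arm.observe();from scipy.spatial.transform import Rotation as Ro
print(Ro.from_rotvec(o["ee_rot"]).as_matrix().round(3))
E
```

```text
[[ 0.5706  0.131   0.05  ]
 [ 0.6255 -0.0931  0.05  ]
 [ 0.4888 -0.1242  0.05  ]
 [ 0.4365  0.0976  0.05  ]]
reader [0.53035599 0.00280475] yaw 0.235263699751238 scale 0.9663013062621211 res [0.0019507  0.00147679 0.00058029 0.00140038]
collar [ 0.54033513 -0.05750779  0.062     ] (-0.0044-0.061j)
cass ends [0.50221256 0.07342334 0.123     ] [0.51123791 0.03865349 0.123     ] [0.50672524 0.05603842 0.123     ] (-0.0106+0.0573j) 0.03592213246082974
dot dir [0.01697415 0.02836715 0.        ] 1.0315736022160438
pointer [ 0.55377133 -0.04056463  0.094     ] [ 0.54378607 -0.05296668  0.094     ] 0.8929354164473468 knob axis rough [ 0.53924147 -0.05651184  0.075     ]
side cass [0.50693716 0.06268224 0.123     ] (-0.0088+0.0637j)
side collar [ 0.54876229 -0.06435931  0.062     ] (0.0022-0.0696j)
side knobtop [ 0.54278251 -0.0552458   0.094     ] (-0.0014-0.0593j)
cup [0.43821417 0.1463412  0.066     ] vial [ 0.53718506 -0.16722071  0.046     ]
[[ 0.926  0.377 -0.001]
 [ 0.377 -0.926  0.001]
 [-0.    -0.001 -1.   ]]
```

```bash
python3 - <<'E'
from h import *
import cv2
yaw=.238; c,s=np.cos(yaw),np.sin(yaw); R2=np.array([[c,-s],[s,c]])
im={n:cv2.imread(f"pics/{n}0.png") for n in P}
# collar: threshold of bright pixels + filled hull in the top view
t=im["top"]; g=cv2.cvtColor(t,6).astype(np.uint8); roi=np.zeros_like(g); cv2.circle(roi,(332,225),20,255,-1)
m=((g>150)&(roi>0)).astype(np.uint8); pts=cv2.findNonZero(m); e=cv2.fitEllipse(cv2.convexHull(pts)); print("collar ell",e, ray("top",*e[0],.062), g[225,345:352])
def line(img,n,a,b,off,f,col):
    q=[tuple(np.round(((proj(n,x)-off+.5)*f-.5)).astype(int).tolist()) for x in(a,b)]; cv2.line(img,*q,col,1,cv2.LINE_AA)
def box(img,n,o,cx,cy,hx,hy,z0,z1,off,f,col):
    cs=[np.r_[o+R2@[cx+i*hx,cy+j*hy]] for i,j in((-1,-1),(-1,1),(1,1),(1,-1))]
    for k in range(4):
        a,b=cs[k],cs[(k+1)%4]
        line(img,n,[*a,z1],[*b,z1],off,f,col); line(img,n,[*a,z0],[*a,z1],off,f,col)
        line(img,n,[*a,z0],[*b,z0],off,f,col)
o=np.array([.5304,.0028]); w=(-.0106,.0573)
out=[]
for n,(y0,y1,x0,x1) in(("top",(190,265,260,320)),("side",(195,270,225,300))):
    f=8 if n=="top" else 7
    f=6.5; a=cv2.convertScaleAbs(cv2.resize(im[n][y0:y1,x0:x1],None,fx=f,fy=f,interpolation=cv2.INTER_CUBIC),alpha=1.3)
    off=np.array([x0,y0])
    box(a,n,o,w[0],w[1],.018,.031,.05,.084,off,f,(0,0,255))
    box(a,n,o,w[0]+.044+.016,w[1],.016,.029,.05,.12,off,f,(255,0,0))
    box(a,n,o,w[0],w[1],.005,.017,.084,.123,off,f,(0,160,0))
    out.append(a)
h=max(a.shape[0] for a in out)
cv2.imwrite("pics/ov1.png",np.hstack([cv2.copyMakeBorder(a,0,h-a.shape[0],0,0,0) for a in out])[:600,:890]);print(h,[a.shape for a in out])
E
python3 -c "
import cv2;a=cv2.imread('pics/ov1.png');cv2.imwrite('pics/ov1.png',cv2.resize(a,None,fx=.89,fy=.89,interpolation=3))"
```

```text
collar ell ((331.6277160644531, 224.38059997558594), (28.977590560913086, 29.90275764465332), 113.80109405517578) [ 0.54081579 -0.05635358  0.062     ] [158 156 148 125 104  98  98]
488 [(488, 390, 3), (488, 488, 3)]
```

View pics/ov1.png

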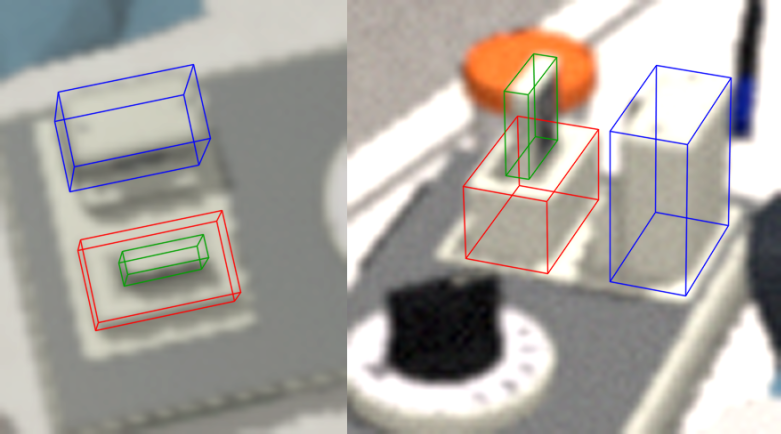

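The overlay matches the side view within about 1 mm and suggests shifting x by about -1.5 mm in the top view (the block's front edge is seen about 8 px lower). So the cassette is at about (0.5055, 0.056), yaw 0.238. Moving above it.

Emit:
send_rows --increments '[[9.18, [3.5, -3.46, 0], [0, 0, 0]], [9.18, [3.5, -3.46, 0], [0, 0, 0]], [9.18, [3.5, -3.46, 0], [0, 0, 0]], [9.18, [3.5, -3.46, 0], [0, 0, 0]], [9.18, [3.5, -3.46, 0], [0, 0, 0]]]'

```text
clock: 0.6
position: [0.3328, -0.3506, 0.2265]
ee_rot: [-3.083, -0.603, 0.0]
force: [1.2, 0.5, 0.1]
width: 0.998
gripper_force: 0.0
```

Emit:
send_rows --increments '[[9.18, [3.5, -3.46, 0], [0, 0, 0]], [9.18, [3.5, -3.46, 0], [0, 0, 0]], [9.18, [3.5, -3.46, 0], [0, 0, 0]], [9.18, [3.5, -3.46, 0], [0, 0, 0]], [9.18, [3.5, -3.46, 0], [0, 0, 0]]]'

```text
clock: 1.1
position: [0.4296, -0.1245, 0.2267]
ee_rot: [3.083, 0.603, -0.0]
force: [1.1, -0.7, 0.6]
width: 1.0
gripper_force: 0.0
```

Emit:
send_rows --increments '[[9.18, [3.5, -3.46, 0], [0, 0, 0]], [9.18, [3.5, -3.46, 0], [0, 0, 0]], [9.18, [3.5, -3.46, 0], [0, 0, 0.15]], [9.18, [0, 0, 0], [0, 0, 0]], [9.18, [0, 0, 0], [0, 0, 0]]]'

```text
clock: 1.6
position: [0.4851, 0.0043, 0.2263]
ee_rot: [-3.115, -0.407, 0.002]
force: [-0.2, -0.8, -0.1]
width: 1.002
gripper_force: 0.0
```

```bash
cat >> h.py <<'E'
from scipy.spatial.transform import Rotation as Ro
def go(x,y,z,yaw):
    o=arm.observe(); R=Ro.from_rotvec(o["ee_rot"]); G=Ro.from_matrix(np.column_stack([[np.cos(yaw),np.sin(yaw),0],[np.sin(yaw),-np.cos(yaw),0],[0,0,-1]]))
    print("pos",o["position"].round(4),"yaw",np.arctan2(*R.as_matrix()[1::-1,0]).round(4),"d_tool cm",(R.inv().apply(np.array([x,y,z])-o["position"])*100).round(2),"rot",(R.inv()*G).as_rotvec().round(3),"j",o["joints"].round(2),"F",o["force"].round(1),"M",o["ft_torque"].round(2),"w",round(o["width"]*9.18,2),"t",o["clock"])
E
python3 -c "
from h import *
go(.5055,.056,.15,.238)"
```

```text
pos [0.4851 0.0043 0.2263] yaw 0.2596 d_tool cm [ 3.3  -4.47  7.63] rot [-0.     0.001  0.022] j [ 0.16  0.23 -0.34  1.88  0.09  1.04 -1.52] F [-0.2 -0.8 -0.1] M [-0.06  0.05  0.01] w 9.2 t 1.6
```

Emit:
send_rows --increments '[[9.18, [1.65, -2.2, 2.5], [0, 0, 0.022]], [9.18, [1.65, -2.2, 2.5], [0, 0, 0]], [9.18, [0, 0, 2.5], [0, 0, 0]], [9.18, [0, 0, 0], [0, 0, 0]], [9.18, [0, 0, 0], [0, 0, 0]]]'

```text
clock: 2.1
position: [0.5061, 0.0523, 0.1519]
ee_rot: [3.12, 0.364, -0.002]
force: [0.6, -0.0, -0.4]
width: 1.001
gripper_force: 0.0
```

Run:
```python
from h import *
import cv2
go(.5055,.056,.091,.238)
a=arm.get_image("side")[150:260,205:315,::-1]; b=arm.get_image("top")[185:275,250:340,::-1]
f=lambda a:cv2.convertScaleAbs(cv2.resize(a,(400,400),interpolation=cv2.INTER_CUBIC),alpha=1.3)
cv2.imwrite("pics/a2.png",np.hstack([f(a),f(b)]))
```

```text
pos [0.5061 0.0523 0.1519] yaw 0.2326 d_tool cm [ 0.03 -0.38  6.09] rot [ 0.001  0.002 -0.005] j [ 0.06  0.36 -0.34  1.92  0.15  0.89 -1.7 ] F [ 0.6 -0.  -0.4] M [-0.07  0.01 -0.06] w 9.19 t 2.1
```

View pics/a2.png

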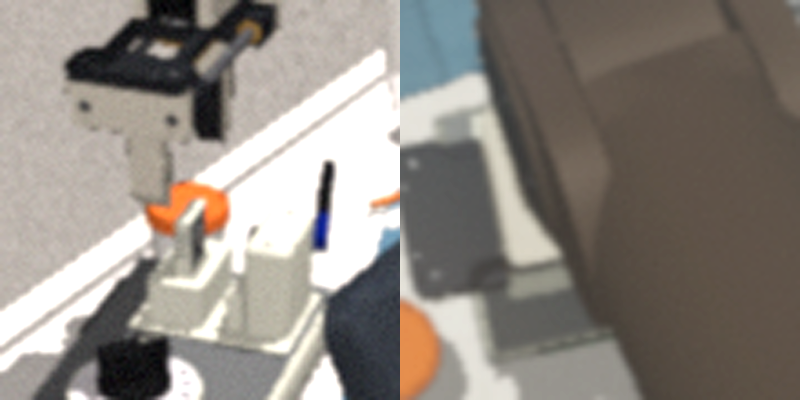

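Side view shows the finger (150,195) above and in front of the cassette (190,235); the arm hides the top view. Descending and gripping.

Emit:
send_rows --increments '[[9.18, [0, -0.38, 2.5], [0, 0, 0]], [9.18, [0, 0, 2.5], [0, 0, 0]], [9.18, [0, 0, 1.1], [0, 0, 0]], [9.18, [0, 0, 0], [0, 0, 0]], [9.18, [0, 0, 0], [0, 0, 0]]]'

```text
clock: 2.7
position: [0.5064, 0.0575, 0.0918]
ee_rot: [3.12, 0.366, 0.002]
force: [0.1, -0.2, 0.8]
width: 1.001
gripper_force: 0.0
```

Emit:
send_rows --increments '[[4.2, [0, 0, 0], [0, 0, 0]], [4.2, [0, 0, 0], [0, 0, 0]], [4.2, [0, 0, 0], [0, 0, 0]], [4.2, [0, 0, 0], [0, 0, 0]], [4.2, [0, 0, 0], [0, 0, 0]]]' --force 15

```text
clock: 3.2
position: [0.5058, 0.0577, 0.0909]
ee_rot: [3.12, 0.367, 0.0]
force: [-1.2, -0.2, 0.7]
width: 0.614
gripper_force: 0.0
```

Emit:
send_rows --increments '[[2.8, [0, 0, 0], [0, 0, 0]], [2.8, [0, 0, 0], [0, 0, 0]], [2.8, [0, 0, 0], [0, 0, 0]], [2.8, [0, 0, 0], [0, 0, 0]], [2.8, [0, 0, 0], [0, 0, 0]]]'

```text
clock: 3.7
position: [0.5057, 0.0576, 0.0907]
ee_rot: [3.12, 0.366, -0.0]
force: [0.8, -1.1, -0.3]
width: 0.366
gripper_force: 14.9
```

```bash
python3 -c "
from h import *
go(.5055,.056,.091,.238)"
```

```text
pos [0.5057 0.0576 0.0907] yaw 0.2338 d_tool cm [-0.06  0.15 -0.03] rot [ 0.     0.    -0.004] j [ 0.03  0.44 -0.32  1.99  0.2   0.75 -1.75] F [ 0.8 -1.1 -0.3] M [-0.09 -0.03 -0.04] w 3.36 t 3.7
```

Emit:
send_rows --increments '[[2.8, [0, 0, -0.8], [0, 0, 0]], [2.8, [0, 0, -1.2], [0, 0, 0]], [2.8, [0, 0, -1.5], [0, 0, 0]], [2.8, [0, 0, -1.5], [0, 0, 0]], [2.8, [0, 0, 0], [0, 0, 0]]]' --force 25

```text
clock: 4.2
position: [0.5073, 0.0583, 0.1435]
ee_rot: [-3.12, -0.367, -0.007]
force: [-0.4, -0.3, -0.9]
width: 0.366
gripper_force: 24.9
```

Emit:
send_rows --increments '[[2.8, [0, 0, 0], [0, 0, 0]], [2.8, [0, 0, 0], [0, 0, 0]], [2.8, [0, 0, 0], [0, 0, 0]]]'

```text
clock: 4.5
position: [0.5053, 0.0576, 0.1402]
ee_rot: [3.12, 0.367, -0.002]
force: [-0.8, -1.1, 0.5]
width: 0.367
gripper_force: 24.9
```

Run:
```python
from h import *
import cv2
go(.5057,.0576,.1407,.234)
cv2.imwrite("pics/s_before.png",arm.get_image("side")[:,:,::-1]); cv2.imwrite("pics/t_before.png",arm.get_image("top")[:,:,::-1])
```

```text
pos [0.5053 0.0576 0.1402] yaw 0.234 d_tool cm [ 0.04  0.01 -0.05] rot [-0.     0.001 -0.   ] j [ 0.05  0.37 -0.34  1.94  0.16  0.86 -1.72] F [-0.8 -1.1  0.5] M [-0.07  0.04 -0.02] w 3.37 t 4.5
```

Emit:
send_rows --increments '[[2.8, [0, 0, 0], [0, 0, -0.149]], [2.8, [0, 0, 0], [0, 0, -0.149]], [2.8, [0, 0, 0], [0, 0, -0.149]], [2.8, [0, 0, 0], [0, 0, -0.149]], [2.8, [0, 0, 0], [0, 0, -0.149]]]'

```text
clock: 5.1
position: [0.5056, 0.0577, 0.1404]
ee_rot: [-2.768, -1.486, 0.001]
force: [0.7, -0.6, -0.2]
width: 0.369
gripper_force: 24.9
```

Emit:
send_rows --increments '[[2.8, [0, 0, 0], [0, 0, -0.149]], [2.8, [0, 0, 0], [0, 0, -0.149]], [2.8, [0, 0, 0], [0, 0, -0.149]], [2.8, [0, 0, 0], [0, 0, -0.149]], [2.8, [0, 0, 0], [0, 0, -0.149]]]'

```text
clock: 5.6
position: [0.5056, 0.0577, 0.1404]
ee_rot: [-2.037, -2.391, 0.001]
force: [-0.2, 0.0, -0.6]
width: 0.365
gripper_force: 24.9
```

```bash
python3 -c "
from h import *
go(.5057,.0576,.1407,.234)"
```

```text
pos [0.5056 0.0577 0.1404] yaw 1.73 d_tool cm [-0.01  0.01 -0.03] rot [-1.000e-03  0.000e+00  1.496e+00] j [ 0.31  0.44 -0.7   1.92  0.35  0.91 -0.4 ] F [-0.2  0.  -0.6] M [ 0.02 -0.13  0.05] w 3.35 t 5.6
```

Emit:
send_rows --increments '[[2.8, [0, 0, 0], [0, 0, -0.149]], [2.8, [0, 0, 0], [0, 0, -0.149]], [2.8, [0, 0, 0], [0, 0, -0.149]], [2.8, [0, 0, 0], [0, 0, -0.149]], [2.8, [0, 0, 0], [0, 0, -0.149]]]'

```text
clock: 6.1
position: [0.5056, 0.0576, 0.1404]
ee_rot: [-1.028, -2.968, 0.0]
force: [-0.1, 0.2, -0.1]
width: 0.372
gripper_force: 24.9
```

Emit:
send_rows --increments '[[2.8, [0, 0, 0], [0, 0, -0.149]], [2.8, [0, 0, 0], [0, 0, -0.149]], [2.8, [0, 0, 0], [0, 0, -0.149]], [2.8, [0, 0, 0], [0, 0, -0.149]], [2.8, [0, 0, 0], [0, 0, -0.149]]]'

```text
clock: 6.6
position: [0.5056, 0.0576, 0.1405]
ee_rot: [0.123, -3.139, -0.0]
force: [-0.4, -0.7, -0.1]
width: 0.369
gripper_force: 24.9
```

Emit:
send_rows --increments '[[2.8, [0, 0, 0], [0, 0, -0.149]], [2.8, [0, 0, 0], [0, 0, -0.013]], [2.8, [0, 0, 0], [0, 0, 0]], [2.8, [0, 0, 0], [0, 0, 0]], [2.8, [0, 0, 0], [0, 0, 0]]]'

```text
clock: 7.1
position: [0.5057, 0.0577, 0.1408]
ee_rot: [-0.364, 3.12, -0.0]
force: [0.7, 0.7, 0.5]
width: 0.367
gripper_force: 24.9
```

Run:
```python
from h import *
import cv2
go(.5057,.0576,.1402,.234+np.pi)
cv2.imwrite("pics/s_after.png",arm.get_image("side")[:,:,::-1]); cv2.imwrite("pics/t_after.png",arm.get_image("top")[:,:,::-1])
f=lambda a:cv2.convertScaleAbs(cv2.resize(a[165:245,225:285],(400,533),interpolation=cv2.INTER_CUBIC),alpha=1.2)
cv2.imwrite("pics/cmp.png",np.hstack([f(cv2.imread(f"pics/s_{k}.png")) for k in("before","after")]))
```

```text
pos [0.5057 0.0577 0.1408] yaw -2.9093 d_tool cm [ 0.01 -0.01  0.06] rot [-0.     0.    -0.002] j [ 0.56  0.59 -1.1   1.9   0.61  1.04  1.  ] F [0.7 0.7 0.5] M [ 0.08 -0.11  0.02] w 3.37 t 7.1
```

View pics/cmp.png

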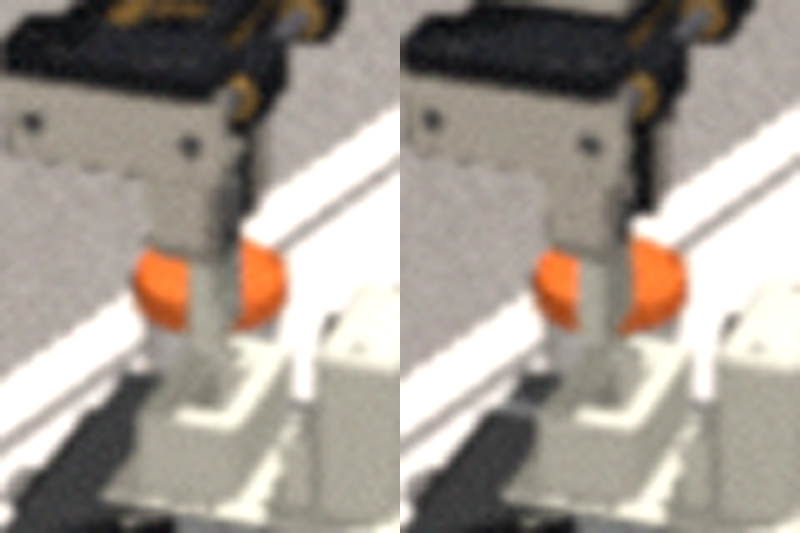

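Left (before): the cassette covers the orange lid between about x=190 and 240. Right (after): about 178 to 225. So it moved about 2 px towards the robot; measuring that sub-pixel.

Run:
```python
from h import *
import cv2
for k in("before","after"):
    a=cv2.imread(f"pics/s_{k}.png").astype(float); s=a[:,:,2]-a[:,:,0]
    for r in range(205,213,2):
        p=s[r:r+2,244:270].mean(0); h=p.max()*.5; i=[j for j in range(25) if (p[j]-h)*(p[j+1]-h)<0]
        print(k,r,[round(244+j+(p[j]-h)/(p[j]-p[j+1]),2) for j in i])
X=np.array([.5057,.0577,.11]); u=np.array([np.cos(.236),np.sin(.236),0])
print("px per mm",proj("side",X+u*.001)-proj("side",X))
```

```text
before 205 [np.float64(245.05), np.float64(252.68), np.float64(260.83), np.float64(267.33)]
before 207 [np.float64(245.15), np.float64(252.69), np.float64(260.81), np.float64(267.32)]
before 209 [np.float64(245.63), np.float64(252.71), np.float64(260.83), np.float64(267.09)]
before 211 [np.float64(246.21), np.float64(252.58), np.float64(260.65), np.float64(266.22)]
after 205 [np.float64(245.05), np.float64(251.18), np.float64(259.55), np.float64(267.34)]
after 207 [np.float64(245.15), np.float64(251.17), np.float64(259.59), np.float64(267.31)]
after 209 [np.float64(245.68), np.float64(251.06), np.float64(259.57), np.float64(267.06)]
after 211 [np.float64(246.29), np.float64(250.88), np.float64(258.89), np.float64(266.16)]
px per mm [0.39839722 0.06771129]
```

Shift is about -3.5 mm along reader x, so I correct by tool x -0.35 cm and insert gently.

Emit:
send_rows --increments '[[2.8, [-0.35, 0, 0.5], [0, 0, 0]], [2.8, [0, 0, 0.6], [0, 0, 0]], [2.8, [0, 0, 0.4], [0, 0, 0]], [2.8, [0, 0, 0.4], [0, 0, 0]], [2.8, [0, 0, 0], [0, 0, 0]]]'

```text
clock: 7.7
position: [0.509, 0.0586, 0.1213]
ee_rot: [0.367, -3.12, -0.0]
force: [-0.5, -1.2, 1.3]
width: 0.369
gripper_force: 24.9
```

Emit:
send_rows --increments '[[2.8, [0, 0, 0.4], [0, 0, 0]], [2.8, [0, 0, 0.4], [0, 0, 0]], [2.8, [0, 0, 0], [0, 0, 0]]]'

```text
clock: 8.0
position: [0.5094, 0.0581, 0.1134]
ee_rot: [-0.367, 3.12, -0.001]
force: [2.5, -2.2, -2.5]
width: 0.369
gripper_force: 25.0
```

```bash
python3 -c "
from h import *
go(.509,.0584,.0907,.234+np.pi)"
```

```text
pos [0.5094 0.0581 0.1134] yaw -2.9075 d_tool cm [0.03 0.04 2.27] rot [-0.  0.  0.] j [ 0.53  0.63 -1.07  1.92  0.66  1.    0.96] F [ 2.5 -2.2 -2.5] M [-0.32 -0.82  0.02] w 3.39 t 8.0
```

Emit:
send_rows --increments '[[2.8, [-0.05, -0.05, 0.4], [0, 0, 0]], [2.8, [0, 0, 0.4], [0, 0, 0]], [2.8, [0, 0, 0.4], [0, 0, 0]], [2.8, [0, 0, 0], [0, 0, 0]]]'

```text
clock: 8.4
position: [0.5095, 0.0581, 0.1011]
ee_rot: [0.368, -3.119, -0.0]
force: [1.2, -1.6, -1.6]
width: 0.367
gripper_force: 25.0
```

```bash
python3 -c "
from h import *
go(.509,.0584,.0907,.234+np.pi)"
```

```text
pos [0.5095 0.0581 0.1011] yaw -2.907 d_tool cm [0.04 0.04 1.04] rot [ 0.    -0.001  0.001] j [ 0.52  0.64 -1.05  1.93  0.68  0.98  0.95] F [ 1.2 -1.6 -1.6] M [-0.14 -0.5   0.01] w 3.37 t 8.4
```

Going in freely; the last 10 mm, until the bottom is felt.

Emit:
send_rows --increments '[[2.8, [0, 0, 0.4], [0, 0, 0]], [2.8, [0, 0, 0.3], [0, 0, 0]], [2.8, [0, 0, 0.25], [0, 0, 0]], [2.8, [0, 0, 0.1], [0, 0, 0]], [2.8, [0, 0, 0], [0, 0, 0]]]'

```text
clock: 8.9
position: [0.5096, 0.0581, 0.091]
ee_rot: [0.367, -3.12, 0.0]
force: [0.6, -1.0, -1.3]
width: 0.366
gripper_force: 25.0
```

Emit:
send_rows --increments '[[2.8, [0, 0, 0.1], [0, 0, 0]], [2.8, [0, 0, 0.1], [0, 0, 0]], [2.8, [0, 0, 0], [0, 0, 0]]]'

```text
clock: 9.2
position: [0.5099, 0.0583, 0.0899]
ee_rot: [-0.367, 3.119, -0.001]
force: [-1.0, -2.0, 9.2]
width: 0.366
gripper_force: 25.0
```

```bash
python3 -c "
from h import *
go(.509,.0584,.0907,.234+np.pi)"
```

```text
pos [0.5099 0.0583 0.0899] yaw -2.9072 d_tool cm [ 0.09  0.03 -0.08] rot [-0.001  0.001  0.   ] j [ 0.51  0.65 -1.04  1.94  0.7   0.96  0.93] F [-1.  -2.   9.2] M [-0.59  0.36  0.03] w 3.36 t 9.2
```

Bottom reached (9 N). Releasing, rising, and measuring the dial marks in the first top picture.

Emit:
send_rows --increments '[[9.18, [0, 0, -0.1], [0, 0, 0]], [9.18, [0, 0, 0], [0, 0, 0]], [9.18, [0, 0, 0], [0, 0, 0]], [9.18, [0, 0, 0], [0, 0, 0]], [9.18, [0, 0, 0], [0, 0, 0]]]'

```text
clock: 9.7
position: [0.5097, 0.0582, 0.0901]
ee_rot: [0.367, -3.12, -0.0]
force: [-0.4, 0.2, 0.1]
width: 0.754
gripper_force: 0.0
```

Emit:
send_rows --increments '[[9.18, [0, 0, -1.5], [0, 0, 0]], [9.18, [0, 0, -2.5], [0, 0, 0]], [9.18, [0, 0, -3], [0, 0, 0]], [9.18, [0, 0, 0], [0, 0, 0]], [9.18, [0, 0, 0], [0, 0, 0]]]'

```text
clock: 10.2
position: [0.5102, 0.0583, 0.1614]
ee_rot: [-0.367, 3.118, -0.001]
force: [0.4, -0.6, 0.1]
width: 0.998
gripper_force: 0.0
```

Run:
```python
from h import *
import cv2
g=cv2.cvtColor(cv2.imread("pics/top0.png"),6)
b=cv2.resize(g[195:255,300:365],None,fx=8,fy=8,interpolation=cv2.INTER_CUBIC).astype(float)
W=lambda u,v,z: ray("top",300+(u+.5)/8-.5,195+(v+.5)/8-.5,z)
ctr=np.array([.5405,-.0565])
# sample brightness along circles on the dial at z=.0625 between r=27..37mm
yy,xx=np.mgrid[0:b.shape[0],0:b.shape[1]]
p=np.array([W(u,v,.0625)[:2] for u,v in zip(xx.ravel(),yy.ravel())])-ctr
r=np.hypot(*p.T); th=np.arctan2(p[:,1],p[:,0])
for lo,hi in((.026,.030),(.030,.034),(.034,.038)):
    k=(r>lo)&(r<hi); bins=np.arange(-1.2,1.6,.1)
    print(lo,[(round(t+.05,2),int(b.ravel()[k&(th>=t)&(th<t+.1)].mean())) for t in bins])
# black disc/knob centroid
m=(b<70)&((r<.03).reshape(b.shape)); cy,cx=[q.mean() for q in np.nonzero(m)]; print("black centroid",W(cx,cy,.07),W(cx,cy,.08),m.sum())
# bright pointer pixels on the knob top
p2=np.array([W(u,v,.094)[:2] for u,v in zip(xx.ravel(),yy.ravel())])-ctr; 
k=(np.hypot(*p2.T)<.02); bb=b.ravel()*1; 
th2=np.arctan2(p2[:,1],p2[:,0]); r2=np.hypot(*p2.T)
for rr in(.008,.012,.016,.019):
    k=abs(r2-rr)<.0015; print(rr,[(round(t+.05,2),int(bb[k&(th2>=t)&(th2<t+.1)].mean())) for t in np.arange(.3,1.7,.1)])
go(.509,.0584,.16,.234+np.pi)
```

```text
0.026 [(np.float64(-1.15), 149), (np.float64(-1.05), 149), (np.float64(-0.95), 150), (np.float64(-0.85), 151), (np.float64(-0.75), 151), (np.float64(-0.65), 147), (np.float64(-0.55), 144), (np.float64(-0.45), 148), (np.float64(-0.35), 152), (np.float64(-0.25), 149), (np.float64(-0.15), 146), (np.float64(-0.05), 147), (np.float64(0.05), 149), (np.float64(0.15), 148), (np.float64(0.25), 150), (np.float64(0.35), 153), (np.float64(0.45), 155), (np.float64(0.55), 154), (np.float64(0.65), 153), (np.float64(0.75), 157), (np.float64(0.85), 157), (np.float64(0.95), 151), (np.float64(1.05), 151), (np.float64(1.15), 156), (np.float64(1.25), 159), (np.float64(1.35), 160), (np.float64(1.45), 160), (np.float64(1.55), 160)]
0.03 [(np.float64(-1.15), 157), (np.float64(-1.05), 157), (np.float64(-0.95), 157), (np.float64(-0.85), 157), (np.float64(-0.75), 156), (np.float64(-0.65), 146), (np.float64(-0.55), 136), (np.float64(-0.45), 150), (np.float64(-0.35), 155), (np.float64(-0.25), 147), (np.float64(-0.15), 140), (np.float64(-0.05), 150), (np.float64(0.05), 153), (np.float64(0.15), 144), (np.float64(0
[... 2019 characters left out ...]
loat64(1.05), 88), (np.float64(1.15), 78), (np.float64(1.25), 65), (np.float64(1.35), 56), (np.float64(1.45), 51), (np.float64(1.55), 50), (np.float64(1.65), 50)]
0.019 [(np.float64(0.35), 101), (np.float64(0.45), 96), (np.float64(0.55), 90), (np.float64(0.65), 83), (np.float64(0.75), 77), (np.float64(0.85), 79), (np.float64(0.95), 86), (np.float64(1.05), 87), (np.float64(1.15), 75), (np.float64(1.25), 62), (np.float64(1.35), 53), (np.float64(1.45), 50), (np.float64(1.55), 51), (np.float64(1.65), 53)]
pos [0.5102 0.0583 0.1614] yaw -2.9075 d_tool cm [0.12 0.04 0.14] rot [-0.001  0.002  0.   ] j [ 0.57  0.57 -1.12  1.87  0.59  1.08  1.02] F [ 0.4 -0.6  0.1] M [ 0.11 -0.11 -0.03] w 9.16 t 10.2
```

Dial marks at 1.02, 0.63, 0.23, -0.17 and -0.57 rad: the spacing is 0.4 as given, so rest is at 1.02 and the third click at -0.18. Knob axis is at about (0.541, -0.055). Moving over it.

Emit:
send_rows --increments '[[9.18, [-0.12, -3.9, 0], [0, 0, 0]], [9.18, [-0.12, -3.9, 0], [0, 0, 0]], [9.18, [-0.12, -3.9, 0], [0, 0, 0]], [9.18, [0, 0, 0], [0, 0, 0.147]], [9.18, [0, 0, 0], [0, 0, 0.147]]]'

```text
clock: 10.7
position: [0.5399, -0.0566, 0.1591]
ee_rot: [-0.107, -3.138, -0.001]
force: [-0.1, 0.9, 0.3]
width: 1.002
gripper_force: 0.0
```

Emit:
send_rows --increments '[[9.18, [0, 0, 0], [0, 0, 0.147]], [9.18, [0, 0, 0], [0, 0, 0.147]], [9.18, [0, 0, 0], [0, 0, 0.147]], [9.18, [0, 0, 0], [0, 0, 0.147]], [9.18, [0, 0, 0], [0, 0, 0.147]]]'

```text
clock: 11.2
position: [0.5398, -0.0548, 0.1596]
ee_rot: [-1.224, -2.892, 0.001]
force: [-0.1, -0.1, 0.0]
width: 1.0
gripper_force: 0.0
```

Emit:
send_rows --increments '[[9.18, [0, 0, 0], [0, 0, 0.147]], [9.18, [0, 0, 0], [0, 0, 0.147]], [9.18, [0, 0, 0], [0, 0, 0.147]], [9.18, [0, 0, 0], [0, 0, 0.147]], [9.18, [0, 0, 0], [0, 0, 0.147]]]'

```text
clock: 11.7
position: [0.5397, -0.0548, 0.1596]
ee_rot: [-2.181, -2.259, 0.002]
force: [-0.0, -0.7, -0.3]
width: 1.0
gripper_force: 0.0
```

Emit:
send_rows --increments '[[9.18, [0, 0, 0], [0, 0, 0.147]], [9.18, [0, 0, 0], [0, 0, 0.147]], [9.18, [0, 0, 0], [0, 0, 0.147]], [9.18, [0, 0, 0], [0, 0, 0.147]], [9.18, [0, 0, 0], [0, 0, 0]]]'

```text
clock: 12.2
position: [0.5399, -0.0547, 0.1598]
ee_rot: [-2.74, -1.536, 0.002]
force: [-0.4, -0.1, 0.4]
width: 0.998
gripper_force: 0.0
```

Run:
```python
from h import *
import cv2
go(.541,-.055,.071,1.02)
a=arm.get_image("side")[150:280,195:325,::-1]; b=arm.get_image("top")[185:275,250:340,::-1]
f=lambda a:cv2.convertScaleAbs(cv2.resize(a,(400,400),interpolation=cv2.INTER_CUBIC),alpha=1.3)
cv2.imwrite("pics/a3.png",np.hstack([f(a),f(b)]))
```

```text
pos [ 0.5399 -0.0547  0.1598] yaw 1.0219 d_tool cm [0.04 0.12 8.88] rot [-0.001  0.001  0.002] j [ 0.4   0.43 -0.53  1.82  0.26  0.96 -0.79] F [-0.4 -0.1  0.4] M [ 0.05 -0.07  0.06] w 9.16 t 12.2
```

View pics/a3.png

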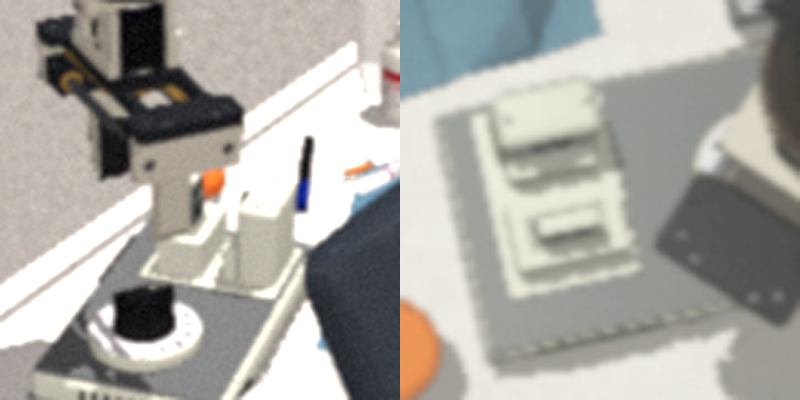

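The cassette stands home in the well at (570,228) in the right half, same place as at the start, and the gripper is over the knob (145,310 left). Lowering and gripping the bar.

Emit:
send_rows --increments '[[9.18, [0.04, 0.1, 3], [0, 0, 0]], [9.18, [0, 0, 3], [0, 0, 0]], [9.18, [0, 0, 2], [0, 0, 0]], [9.18, [0, 0, 0.8], [0, 0, 0]], [9.18, [0, 0, 0], [0, 0, 0]]]'

```text
clock: 12.8
position: [0.5407, -0.055, 0.0713]
ee_rot: [-2.736, -1.541, 0.003]
force: [-0.2, 0.3, 0.1]
width: 0.995
gripper_force: 0.0
```

Emit:
send_rows --increments '[[2.5, [0, 0, 0], [0, 0, 0]], [2.5, [0, 0, 0], [0, 0, 0]], [2.5, [0, 0, 0], [0, 0, 0]], [2.5, [0, 0, 0], [0, 0, 0]], [2.5, [0, 0, 0], [0, 0, 0]]]' --force 15

```text
clock: 13.3
position: [0.5417, -0.055, 0.0726]
ee_rot: [2.738, 1.539, 0.001]
force: [-0.7, 0.2, -0.3]
width: 0.616
gripper_force: 0.0
```

Emit:
send_rows --increments '[[0.5, [0, 0, 0], [0, 0, 0]], [0.5, [0, 0, 0], [0, 0, 0]], [0.5, [0, 0, 0], [0, 0, 0]], [0.5, [0, 0, 0], [0, 0, 0]], [0.5, [0, 0, 0], [0, 0, 0]]]'

```text
clock: 13.8
position: [0.5416, -0.055, 0.0722]
ee_rot: [2.738, 1.539, 0.0]
force: [8.8, -6.9, -1.9]
width: 0.179
gripper_force: 6.9
```

```bash
python3 -c "
from h import *
go(.541,-.055,.071,1.02)"
```

```text
pos [ 0.5416 -0.055   0.0722] yaw 1.024 d_tool cm [-0.03 -0.06  0.12] rot [ 0.    -0.     0.004] j [ 0.35  0.54 -0.48  1.91  0.35  0.78 -0.87] F [ 8.8 -6.9 -1.9] M [-1.75 -2.35  0.13] w 1.64 t 13.8
```

Emit:
send_rows --increments '[[0.5, [0, 0.1, 0.05], [0, 0, 0]], [0.5, [0, 0.08, 0.05], [0, 0, 0]], [0.5, [0, 0, 0], [0, 0, 0]], [0.5, [0, 0, 0], [0, 0, 0]], [0.5, [0, 0, 0], [0, 0, 0]]]'

```text
clock: 14.3
position: [0.5432, -0.056, 0.0721]
ee_rot: [2.738, 1.539, 0.0]
force: [-2.6, -1.0, 11.7]
width: 0.143
gripper_force: 15.0
```

```bash
python3 -c "
from h import *
go(.541,-.055,.071,1.02)"
```

```text
pos [ 0.5432 -0.056   0.0721] yaw 1.0241 d_tool cm [-0.03 -0.25  0.11] rot [0.001 0.    0.004] j [ 0.35  0.54 -0.48  1.9   0.35  0.78 -0.87] F [-2.6 -1.  11.7] M [-0.24  0.56  0.13] w 1.32 t 14.3
```

Gripped (13.2 mm). Firm up, relieve the downward push, and turn stepwise.

Emit:
send_rows --increments '[[0.5, [0, 0, -0.1], [0, 0, 0]], [0.5, [0, 0, 0], [0, 0, 0]], [0.5, [0, 0, 0], [0, 0, 0]]]' --force 55

```text
clock: 14.6
position: [0.5432, -0.056, 0.0722]
ee_rot: [2.739, 1.539, 0.0]
force: [1.8, -0.9, -0.4]
width: 0.136
gripper_force: 54.9
```

Emit:
send_rows --increments '[[0.5, [0, 0, 0], [0, 0, 0.08]], [0.5, [0, 0, 0], [0, 0, 0.08]], [0.5, [0, 0, 0], [0, 0, 0.08]], [0.5, [0, 0, 0], [0, 0, 0.08]], [0.5, [0, 0, 0], [0, 0, 0.08]]]'

```text
clock: 15.1
position: [0.5434, -0.0562, 0.0722]
ee_rot: [2.991, 0.959, 0.001]
force: [1.6, -2.0, -1.0]
width: 0.132
gripper_force: 54.9
```

```bash
python3 -c "
from h import *
go(.5432,-.056,.072,-.18)"
```

```text
pos [ 0.5434 -0.0562  0.0722] yaw 0.6204 d_tool cm [-0.   -0.03  0.02] rot [ 0.  -0.   0.8] j [ 0.28  0.52 -0.38  1.91  0.27  0.76 -1.2 ] F [ 1.6 -2.  -1. ] M [-0.47 -0.53  0.26] w 1.21 t 15.1
```

Low side forces, and the tool follows. Another 0.4, then 0.36 to check.

Emit:
send_rows --increments '[[0.5, [0, 0, 0], [0, 0, 0.08]], [0.5, [0, 0, 0], [0, 0, 0.08]], [0.5, [0, 0, 0], [0, 0, 0.08]], [0.5, [0, 0, 0], [0, 0, 0.08]], [0.5, [0, 0, 0], [0, 0, 0.08]]]'

```text
clock: 15.6
position: [0.5434, -0.0564, 0.0723]
ee_rot: [3.122, 0.345, 0.001]
force: [3.1, -4.0, -2.6]
width: 0.138
gripper_force: 54.9
```

Emit:
send_rows --increments '[[0.5, [0, 0, 0], [0, 0, 0.08]], [0.5, [0, 0, 0], [0, 0, 0.08]], [0.5, [0, 0, 0], [0, 0, 0.08]], [0.5, [0, 0, 0], [0, 0, 0.08]], [0.5, [0, 0, 0], [0, 0, 0.05]]]'

```text
clock: 16.1
position: [0.5434, -0.0566, 0.0722]
ee_rot: [3.132, -0.235, 0.001]
force: [3.3, -4.9, -1.1]
width: 0.134
gripper_force: 54.9
```

Emit:
send_rows --increments '[[0.5, [0, 0, 0], [0, 0, 0]], [0.5, [0, 0, 0], [0, 0, 0]], [0.5, [0, 0, 0], [0, 0, 0]]]'

```text
clock: 16.4
position: [0.5435, -0.0566, 0.0723]
ee_rot: [3.133, -0.228, 0.001]
force: [2.3, -4.6, -2.1]
width: 0.137
gripper_force: 54.9
```

Run:
```python
from h import *
import cv2
go(.5432,-.056,.072,-.18)
a=arm.get_image("side")[190:300,195:310,::-1]; b=arm.get_image("top")[195:255,290:350,::-1]
f=lambda a:cv2.convertScaleAbs(cv2.resize(a,(400,400),interpolation=cv2.INTER_CUBIC),alpha=1.4)
cv2.imwrite("pics/a4.png",np.hstack([f(a),f(b)]))
```

```text
pos [ 0.5435 -0.0566  0.0723] yaw -0.145 d_tool cm [-0.03 -0.05  0.03] rot [ 0.    -0.001  0.035] j [ 0.13  0.5  -0.17  1.92  0.13  0.73 -1.83] F [ 2.3 -4.6 -2.1] M [-0.8  -0.69  0.01] w 1.26 t 16.4
```

View pics/a4.png

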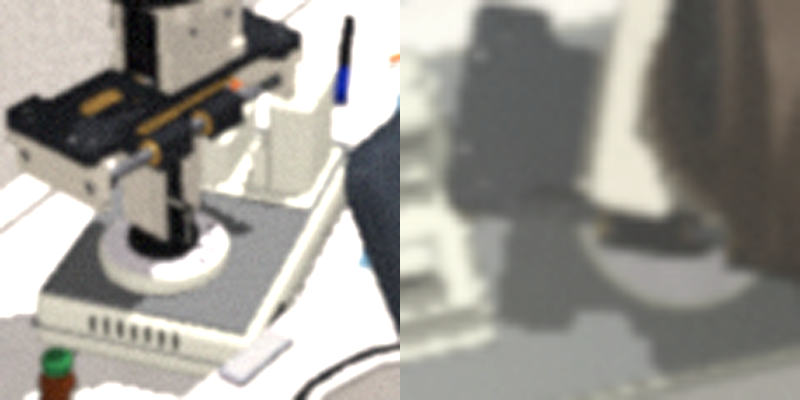

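The fingers hold the bar upright on the dial (165,240 left half); the tool has turned 1.17 rad and the opening is still 13 mm, so no slip. A last 0.03.

Emit:
send_rows --increments '[[0.5, [0, 0, 0], [0, 0, 0.03]], [0.5, [0, 0, 0], [0, 0, 0]], [0.5, [0, 0, 0], [0, 0, 0]], [0.5, [0, 0, 0], [0, 0, 0]], [0.5, [0, 0, 0], [0, 0, 0]]]'

```text
clock: 17.0
position: [0.5434, -0.0566, 0.0722]
ee_rot: [3.129, -0.275, 0.001]
force: [3.1, -4.5, -3.0]
width: 0.137
gripper_force: 54.9
```

Run:
```python
from h import *
go(.5432,-.056,.072,-.18)
```

```text
pos [ 0.5434 -0.0566  0.0722] yaw -0.1752 d_tool cm [-0.03 -0.05  0.02] rot [ 0.001 -0.001  0.005] j [ 0.13  0.5  -0.17  1.92  0.12  0.73 -1.85] F [ 3.1 -4.5 -3. ] M [-0.87 -0.72  0.15] w 1.26 t 17.0
```

```bash
python3 -c "
from cell import arm
print(arm.sign_off())"
```

```text
the job is handed in; nothing more can be done
None
```

I handed the job in at 17 s on the arm's clock: the cassette is turned round and fully home in the well, and the knob is still gripped at the third click (tool turned about 1.20 rad). `sign_off` gave no verdict; the knob angle comes from the tool's turn with no slip seen, and I did not read the windows directly, since that face was never in view.

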